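# Spread a retaining ring over a gear's axle stub

### The job

Draw the keeper pin up out of the axle stub and hang it in the side notch of the same fixture. Then squeeze the ring pliers shut so that they spread the retaining ring, lift both off their stand, and slide the ring down over the stub until it is level with the groove. Finish while still holding it there: pliers squeezed, ring spread around the groove and clear of the gear; leave the other things on the bench where they are.

Things in the scene. Friction and masses are not known exactly. Their poses are not given: they have to be found in the camera images.
- pin_grip (a point): Steel keeper pin standing upright in the bore of the stub. This point is on its axis, in its knob (22 mm diameter), 22 mm above the underside of its flange. The knob goes up 36 mm from that underside; the flange is 34 mm in diameter and 5 mm thick; the shank below it is 9 mm in diameter and 26 mm long. 70 g
- pin_seat (a point): The same pin: centre of the underside of its flange, z up along the pin
- notch (a point): Side notch of the stub's fixture: midpoint between two level prongs, level with their tops (50 mm above the bench). It runs along local y, 14 mm wide, open at +y, walled at -y; prongs 8 mm wide and thick, 36 mm long, 30 mm of free depth below their tops. The pin hangs here upright, flange on both prongs; it can be lowered in from above. 92 mm from the stub's axis, to its +y
- groove (a point): Upright steel axle stub, 24 mm diameter: on its axis, mid-height of its groove (9 mm high, 19 mm diameter). The stub's flat top is 22.5 mm above, with a 12 mm bore, 31 mm deep, where the pin stands. The gear (61 mm diameter) has its top face 8.5 mm below this point; under it a 100 x 100 x 30 mm block. z up
- pliers_grip (a point): Spreading pliers, 190 g, hanging tips down in a wooden stand (lift straight up). Midway between the black handles, which reach 28 mm up and down from here, 12 mm wide in x. Across them (local y): 49 mm here, 60 mm at the top; squeezed 30 mm, parallel, at a stop (10 N). +x: the ring's side. 92 mm cross-bar along y 50 mm below, tip ends 120 mm below; tips spread as handles close and catch the ring
- jaw_left (a joint): Pliers' +y jaw, rad: 0 at rest, 0.19 fully squeezed. It springs back when let go
- jaw_right (a joint): Pliers' -y jaw, the same
- ring_center (a point): Open steel retaining ring, 4 mm thick, 25-mm hoop, two 28 mm lugs to local -x, pliers' tips between them. Mid-thickness centre of the circle left free when spread (radius 14 mm; at rest 10 mm, too small for the stub). 18 mm to +x of the pliers' centre line; carried spread, 115 mm below pliers_grip, with 3 mm thick feet of the tips under the lugs. z up
- ring_left (a joint): Opening of the ring's +y half, rad: 0 relaxed, about 0.32 when the pliers are fully squeezed
- ring_right (a joint): Opening of the ring's -y half, the same
- jar: Bystander: amber jar, 56 mm diameter, 70 mm high; origin under its centre
- wax: Bystander: yellow wax block 70 x 40 x 22 mm; origin under its centre
- hammer: Bystander: hammer lying on the bench; handle to local -x
- files: Bystander: wooden block 90 x 50 x 35 mm with upright needle files, 100 mm high in all; origin under its centre
- bezel: Bystander: plain steel collar, 42 mm diameter, 12 mm high, lying on the bench; not the ring of this job; origin under its centre
- dapping: Bystander: 40 mm steel doming cube; origin under its centre
- stone: Bystander: grey whetstone 130 x 35 x 20 mm; origin under its centre
Mind the look-alikes: they are no part of the job. What is shaped like the part that bears pin_grip but blue or orange is not meant.

How it is judged:
On the way, in this order (a step that is already met when the one before it is completed fails the run):
1. the keeper pin hangs upright in the side notch (x of pin_seat in the frame of notch between -0.006 and 0.006 m and y of pin_seat in the frame of notch between -0.014 and 0.014 m and z of pin_seat in the frame of notch between -0.003 and 0.003 m and angle between pin_seat's own z axis and vertical below 0.2 rad and contact force between the fingers and pin below 0.5 N), for 0.2 s.
2. the ring is spread on the pliers and lifted off the stand (value of joint each of ring_left, ring_right above 0.22 rad and height (world z) of ring_center above 0.06 m and contact force between the fingers and pliers above 3 N), for 0.2 s.
At the end, for the whole second after the job is handed in: Fingers squeeze the pliers (>3 N, jaws >0.15 rad), ring halves open >0.22 rad, ring around the stub: centred within 4 mm, level with the groove within 3 mm, flat within 10 deg, still, it and pliers press the stub <3 N; pin hangs upright in the notch (3 mm in height, 6 across, 14 along) (horizontal distance between ring_center and groove below 0.004 m and z of ring_center in the frame of groove between -0.003 and 0.003 m and angle between ring_center's own z axis and vertical below 0.17 rad and value of joint each of ring_left, ring_right above 0.22 rad and value of joint each of jaw_left, jaw_right above 0.15 rad and contact force between the fingers and pliers above 3 N and contact force between each of pliers, ring and stub below 3 N and linear speed of ring below 0.02 m/s and x of pin_seat in the frame of notch between -0.006 and 0.006 m and y of pin_seat in the frame of notch between -0.014 and 0.014 m and z of pin_seat in the frame of notch between -0.003 and 0.003 m and angle between pin_seat's own z axis and vertical below 0.2 rad); the arm keeps its last pose, push and grip.
It fails at once if a bystander is pushed more than 3 cm from its place (distance of any of jar, wax, hammer, files, bezel, dapping, stone from where it was at the start of the episode above 0.03 m).
It also fails if it takes over 59 s, if anything falls off the work surface, if the arm or the gripper's body presses on something with over 40 N, if the wrist force passes 120 N, or if a joint passes its speed limit or range.

### The arm

A 6-joint arm with a two-finger parallel gripper is mounted at the origin on the work surface. World frame = base frame: x ahead of the robot, y to its left, z up, the work surface at z = 0. Lengths are in m, angles in rad, forces in N, time in s.
With the tool pointing down it reaches from about 0.325 to 0.775 m from the base axis. Payload 5.5 kg.
Tool frame: the origin (TCP) lies between the finger pads; the fingertips stand 17 mm ahead of it and the grasp point (between the pads) lies 2 mm behind it; z points along the fingers, y is the line along which they close (so a half turn about z gives the same grasp; the last joint's range is limited). The gripper opens to 85 mm and grips with 20 to 120 N. Pads are 22 mm wide; open, the fingers measure 114 mm over their backs; the gripper's body (76 mm by 85 mm) begins 54 mm behind the grasp point. The pads swing forward as they close: fully open they stand 13 mm farther back than shut.
Start: joints at [1.201, 0.091, 1.231, -0, 1.82, -0.057], TCP at [0.185, 0.571, 0.248] pointing down, gripper open.
Joint ranges: [-2.87, 2.87], [-0.86, 2.18], [0.17, 2.46], [-1.51, 4.65], [0.06, 2.69], [-2.65, 2.65]. Speed limits (rad/s): [2.57, 2.57, 3.01, 3.14, 3.14, 3.14].

### API

Orientations are given as a unit quaternion [w, x, y, z].
In Python, from workcell import robot gives the robot as it stands. The module is installed in compiled form; this text tells all that it offers.
- The arm moves only by the tool apply_moves, never from a script. Its argument "increments" is a list of rows, each a list of 3 entries, a list of its own where there are three numbers: the shift along the tool's x, y, z in cm, then the turn, a rotation vector about the tool's x, y, z in rad, then the closure, from 0 (fully open) to 1 (shut). A call has 1 to 12 rows; each row shifts and turns the commanded pose from where the row before left it, along the tool's axes as they then stand; what a row does not reach is not made up. A row lasts 1/8 s, in which the tool goes at most 62.5 mm and 10.7 degrees, less where a joint would pass 70% of its speed; a pose out of reach is approached as far as the arm can. A call is refused whole if a number of a shift passes 6.25 or a number of a turn 0.188, either way. A call with a gripper value outside its range is refused whole. The fingers move at their own pace and stop on an object; "squeeze" is the grip in N (left out, the last holds). Time passes only in rows, so rows that do not move let the fingers close. It gives the time, the measured TCP pose, the force, the opening and the grip force at its end, in the units of the state.
- robot.sense(): the state, without advancing time (a new reading comes with each control period).
- robot.grab_frame(name): name is "side" or "top" or "wrist"; returns (picture, depth): 420x560x3 uint8, red, green, blue; 420x560 float32, m along the optical axis (not along the pixel's ray), 0 where there is no reading.
- robot.camera_info(name): a dict with "fov_y" (degrees; the focal length in pixels is half the picture's height over the tangent of half this angle, whatever the lens; pixels are square), "cx", "cy" (the principal point, pixels), "extrinsics" (4x4, takes a point from world to camera coordinates). Camera axes: x right, y down, z forward; pixel columns grow to the right and rows downward; lengths in m; the calibration is good to about 2 mm. A picture is of the moment at which its call begins: read the wrist's pose just before it. camera_info takes no time and is no camera call; for the wrist camera it gives the pose at the moment of the call.
- robot.close_job(): hands the job in; it is judged then, once.
The state is a dict: "clock": time; "q": joint angles; "qd": joint speeds; "effort": joint torques, N m; "tcp_pos": TCP position; "ee_rot": TCP orientation; "force": force on the tool from outside, world axes, zero at the start; "ft_torque": the same for the moment, N m; "gripper_width": finger opening in m; "gripper_force": force on a finger pad.
Only numpy, scipy, OpenCV 4.12 (cv2) and the standard library are available. Lean on these libraries where they do the work, as an engineer would, in place of code of your own. Each camera call takes 0.05 s, during which the arm holds its last target. There are 200 camera calls.

## Working session

There is one attempt and no reset: what is moved stays moved. The work goes in short steps, Python scripts to look and compute and a tool call to move; the robot and the scene stay as the last step left them, time stands still between calls to the robot, and variables do not carry over. Pictures are saved under pics/ and viewed, at most 10 in all, crops included, and the job is handed in when it is done.

Besides the shell and the picture viewer there is one more tool, called after "Call:" as name(argument=value, ...) on one line, values as JSON. apply_moves: Moves the arm, as the interface text tells. Its arguments: {"type":"object","properties":{"increments":{"type":"array","items":{"type":"array"}},"squeeze":{"type":"number"}},"required":["increments"]}

```bash
mkdir -p pics; cat > h.py <<'E'
import numpy as np, cv2
from workcell import robot
from scipy.spatial.transform import Rotation as R
def grab(n):
    ci=robot.camera_info(n); im,d=robot.grab_frame(n)
    f=210/np.tan(np.radians(ci["fov_y"])/2); return im,d,f,ci["cx"],ci["cy"],np.array(ci["extrinsics"])
def cloud(g):
    im,d,f,cx,cy,E=g; v,u=np.mgrid[0:420,0:560]
    P=np.stack([(u-cx)/f*d,(v-cy)/f*d,d],-1)
    return (P-E[:3,3])@E[:3,:3]
def ray(g,u,v,z):
    im,d,f,cx,cy,E=g; r=E[:3,:3].T@np.array([(u-cx)/f,(v-cy)/f,1]); o=-E[:3,:3].T@E[:3,3]
    return o+r*(z-o[2])/r[2]
def save(n,im): cv2.imwrite("pics/"+n+".png",im[:,:,::-1])
E
python3 - <<'E'
from h import *
for n in ["top","side"]:
    g=grab(n); save(n,g[0]); np.savez(n+".npz",im=g[0],P=cloud(g)); print(n,g[2:5],g[5].round(3).tolist(),(g[1]>0).mean())
s=robot.sense(); print(s)
E
```

```text
top (np.float64(515.0518699586835), 278.901635985082, 209.20764122187163) [[0.109, -0.994, 0.001, -0.028], [-0.97, -0.107, -0.216, 0.551], [0.215, 0.022, -0.976, 1.149], [0.0, 0.0, 0.0, 1.0]] 0.9958928571428571
side (np.float64(418.7028288708777), 281.14797682041194, 209.1633075933106) [[-0.963, -0.27, 0.007, 0.517], [-0.16, 0.55, -0.82, 0.16], [0.218, -0.79, -0.573, 0.822], [0.0, 0.0, 0.0, 1.0]] 0.9961011904761905
{'clock': 0.1, 'q': array([ 1.20128979e+00,  9.18083991e-02,  1.23175882e+00,  2.70003915e-05,
        1.81978062e+00, -5.67227648e-02]), 'qd': array([ 1.40575564e-03, -2.57839283e-03, -3.78580933e-03, -7.10451943e-05,
        8.12772076e-04,  2.25299010e-03]), 'effort': array([ 1.86684978e-03, -4.60217106e+01, -4.19215250e+01, -2.12679674e-04,
        1.06192575e-02, -2.41664890e-05]), 'tcp_pos': array([0.18455509, 0.57068837, 0.24725279]), 'ee_rot': array([-1.98406106e-04,  1.55751812e-01,  9.87795830e-01, -8.54971013e-04]), 'force': array([ 0.62215049, -0.06545326,  0.57483887]), 'ft_torque': array([-0.0515446 ,  0.0479956 , -0.03908639]), 'gripper_force': 0.0, 'gripper_width': 0.08552019304197024}
```

View pics/top.png

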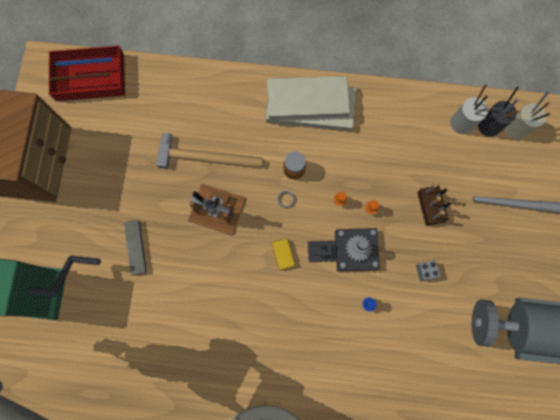

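View pics/side.png

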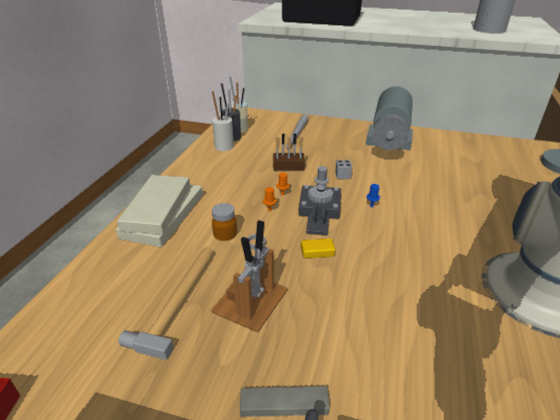

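The top view shows the grey pin on the stub at about (360,243), with the notch prongs at (321,251). The pliers hang in their wooden stand at (215,207). Pin look-alikes are orange at (341,198) and (373,207) and blue at (369,304), so I choose the grey one in the stub. In the side view the pin knob is at (322,173) and the black handles at (249,245) and (261,236).

```bash
python3 - <<'E'
from h import *
T=np.load("top.npz");S=np.load("side.npz")
def win(D,u0,u1,v0,v1): return D["im"][v0:v1,u0:u1].reshape(-1,3).astype(int),D["P"][v0:v1,u0:u1].reshape(-1,3)
for nm,D,w in [("top",T,(300,390,220,280)),("side",S,(290,350,155,240))]:
    c,P=win(D,*w); 
    print(nm,"zmax",P[:,2].max().round(4))
    h,e=np.histogram(P[:,2],bins=np.arange(-.01,.15,.004)); print([(round(a,3),int(b)) for a,b in zip(e,h) if b])
    zt=P[:,2].max(); k=P[:,2]>zt-.02; print("knob",P[k].mean(0).round(4),np.ptp(P[k],axis=0).round(4))
    m=(abs(P[:,2]-.03)<.005); 
    if m.sum()>10:
        r=cv2.minAreaRect((P[m][:,:2]*1000).astype(np.float32)); print("block",r)
    m=(abs(P[:,2]-.05)<.004); print("50mm",m.sum(),P[m].mean(0))
    if nm=="top":
        q=P[m]; print(cv2.minAreaRect((q[:,:2]*1000).astype(np.float32)))
# pliers
for nm,D,w in [("top",T,(185,250,180,240)),("side",S,(210,290,215,330))]:
    c,P=win(D,*w); dark=(c.max(1)<50)&(P[:,2]>.06)
    Q=P[dark]; print(nm,"handles",len(Q),Q.min(0).round(4),Q.max(0).round(4))
    h,e=np.histogram(P[:,2],bins=np.arange(-.01,.25,.01)); print([(round(a,3),int(b)) for a,b in zip(e,h) if b])
    for lo in np.arange(.06,.24,.01):
        k=dark&(P[:,2]>lo)&(P[:,2]<lo+.01)
        if k.sum()>3:
            r=cv2.minAreaRect((P[k][:,:2]*1000).astype(np.float32)); print(round(lo,3),k.sum(),P[k].mean(0).round(4),np.round(r[0],1),np.round(r[1],1),round(r[2],1))
a=cv2.resize(T["im"][215:285,295:395],None,fx=4,fy=4,interpolation=2)
b=cv2.resize(T["im"][180:240,180:255],(400,320),interpolation=2)
c=cv2.resize(S["im"][155:245,285:365],(320,360),interpolation=2); d=cv2.resize(S["im"][215:330,205:295],(282,360),interpolation=2)
o=np.zeros((600+40,800,3),np.uint8)[:600]
o[:280,:400]=a;o[:320-0,400:800]=b[:320]; o[320:600,:320]=cv2.resize(c,(320,280));o[320:600,330:330+220]=cv2.resize(d,(220,280))
save("crop1",o)
E
```

```text
top zmax 1.2412
[(np.float64(-0.01), 44), (np.float64(-0.006), 800), (np.float64(-0.002), 1693), (np.float64(0.002), 430), (np.float64(0.006), 124), (np.float64(0.01), 250), (np.float64(0.014), 72), (np.float64(0.018), 17), (np.float64(0.022), 119), (np.float64(0.026), 647), (np.float64(0.03), 469), (np.float64(0.034), 70), (np.float64(0.038), 100), (np.float64(0.042), 184), (np.float64(0.046), 110), (np.float64(0.05), 61), (np.float64(0.054), 7), (np.float64(0.07), 2), (np.float64(0.074), 22), (np.float64(0.078), 43), (np.float64(0.082), 7), (np.float64(0.086), 5), (np.float64(0.09), 4), (np.float64(0.094), 4), (np.float64(0.098), 5), (np.float64(0.102), 9), (np.float64(0.106), 34), (np.float64(0.11), 35), (np.float64(0.114), 5)]
knob [0.2905 0.0054 1.2412] [0. 0. 0.]
block ((480.9341125488281, -149.3416748046875), (99.85558319091797, 123.8231430053711), 8.441804885864258)
50mm 171 [ 0.47178253 -0.08875478  0.04933355]
((481.6878967285156, -119.67464447021484), (52.27455139160156, 138.07421875), 2.077592611312866)
side zmax 0.5986
[(np.float64(-0.006), 303), (np.float64(-0.002), 241
[... 2052 characters left out ...]
6), (np.float64(0.07), 159), (np.float64(0.08), 135), (np.float64(0.09), 141), (np.float64(0.1), 389), (np.float64(0.11), 48), (np.float64(0.12), 65), (np.float64(0.13), 69), (np.float64(0.14), 70), (np.float64(0.15), 70), (np.float64(0.16), 75), (np.float64(0.17), 76)]
0.1 6 [0.5366 0.181  0.106 ] [537.  180.8] [2.6 5.1] 59.5
0.12 31 [0.5329 0.1914 0.1267] [533.9 189.6] [37.5 11.5] 77.5
0.13 60 [0.5331 0.1897 0.1348] [533.9 190.2] [40.1 10.7] 79.6
0.14 57 [0.5328 0.1864 0.145 ] [534.2 189.7] [43.5 12. ] 78.2
0.15 58 [0.5331 0.1882 0.1549] [534.1 190.1] [47.9 11.2] 78.4
0.16 64 [0.5331 0.1881 0.1651] [533.6 189.4] [53.3 11.5] 79.1
0.17 61 [0.5338 0.192  0.174 ] [532.7 187.9] [58.6 12. ] 77.6
```

View pics/crop1.png

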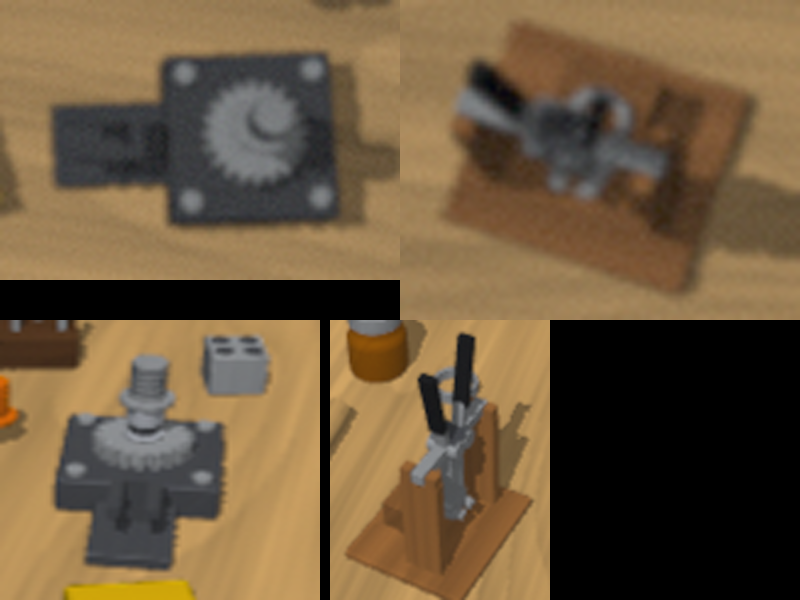

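The crop confirms the grey ribbed pin in the stub over the gear, with the notch on the left (+y) side of the fixture. The pliers' bar runs at about 78° from world x. I'll move over the fixture and look with the wrist camera.

Call:
apply_moves(increments=[[[-3.65,-4.4,0],[0,0,0],0],[[-3.65,-4.4,0],[0,0,0],0],[[-3.65,-4.4,0],[0,0,0],0],[[-3.65,-4.4,0],[0,0,0],0],[[-3.65,-4.4,0],[0,0,0],0],[[-3.65,-4.4,0],[0,0,0],0],[[-3.65,-4.4,0],[0,0,0],0],[[-3.65,-4.4,0],[0,0,0],0],[[-3.65,-4.4,0],[0,0,0],0],[[-3.65,-4.4,0],[0,0,0],0],[[-3.65,-4.4,0],[0,0,0],0],[[-3.65,-4.4,0],[0,0,-0.11],0]])

```text
clock: 1.6
tcp_pos: [0.4391, -0.0682, 0.248]
ee_rot: [0.0, 0.1, 0.995, 0.0]
force: [0.7, 0.8, 0.4]
gripper_width: 0.0849
gripper_force: 0.0
```

```bash
python3 - <<'E'
from h import *
s=robot.sense(); print(s["clock"],s["tcp_pos"],s["ee_rot"],s["q"].round(2))
g=grab("wrist"); save("w1",g[0]); np.savez("w1.npz",im=g[0],d=g[1],P=cloud(g),f=g[2],cx=g[3],cy=g[4],E=g[5]); print(g[2:5],(-g[5][:3,:3].T@g[5][:3,3]).round(3),g[5][:3,:3].round(3).tolist())
E
```

```text
1.6 [ 0.439128   -0.06818494  0.2480332 ] [3.05222744e-05 1.00183127e-01 9.94969007e-01 1.19679807e-04] [-0.23 -0.33  1.62  0.    1.85 -1.6 ]
(np.float64(337.21286386577844), 282.21029341063195, 209.09848830185481) [ 0.362 -0.052  0.373] [[0.2, 0.98, 0.0], [0.932, -0.19, 0.31], [0.304, -0.062, -0.951]]
```

View pics/w1.png

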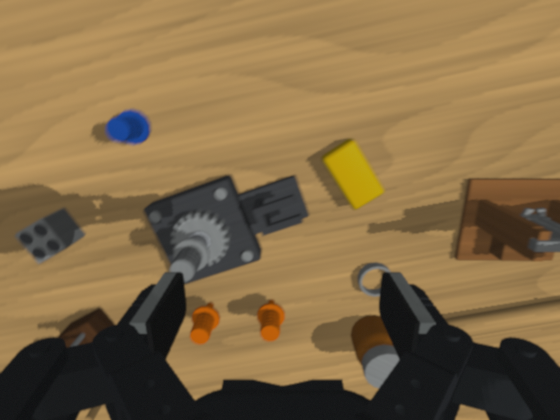

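The wrist view shows the block's screws at about (154,216), (221,194) and (247,256), the knob top at (182,270), and the prongs at (245–295,195–220).

```bash
python3 - <<'E'
from h import *
D=np.load("w1.npz"); im,P=D["im"],D["P"]; g=(im,D["d"],D["f"],D["cx"],D["cy"],D["E"])
hsv=cv2.cvtColor(im,cv2.COLOR_RGB2HSV).astype(int); V=im.max(2).astype(int); sat=hsv[...,1]
# screws
sc=[]
for (u,v) in [(154,216),(221,194),(247,256)]:
    w=V[v-9:v+10,u-9:u+10]; m=w>(np.percentile(w,20)+w.max())/2; y,x=np.nonzero(m); c=(u-9+x.mean(),v-9+y.mean()); p=ray(g,*c,.031); sc.append(p); print("screw",np.round(c,1),p.round(4),"depth",P[v,u].round(4),m.sum())
sc=np.array(sc); c=(sc[0]+sc[2])/2; d=sc[1]-sc[0]; e=sc[2]-sc[1]
print("centre",c.round(4),"sides",np.linalg.norm(d),np.linalg.norm(e),"yaw+y",np.degrees(np.arctan2(d[1],d[0])),np.degrees(np.arctan2(e[1],e[0])))
# dark plate of notch: outline
Q=P.reshape(-1,3); 
for z0,z1 in [(.1,.13)]:
  for n,PP in [("w",P),("t",np.load("top.npz")["P"]),("s",np.load("side.npz")["P"])]:
    X=PP.reshape(-1,3); m=(X[:,2]>z0)&(X[:,2]<z1)&(abs(X[:,0]-.475)<.04)&(abs(X[:,1]+.15)<.04); q=X[m]
    if len(q): print(n,"knob",len(q),q.mean(0).round(4),np.percentile(q,[2,98],axis=0).round(4).tolist(),"ztop",np.median(q[q[:,2]>q[:,2].max()-.01][:,2]))
# prongs: points z .045-.055, beyond the block
u=np.array(d[:2])/np.linalg.norm(d[:2]); n=np.array([u[1],-u[0]]) # fixture x
for nm,PP in [("w",P),("t",np.load("top.npz")["P"])]:
    X=PP.reshape(-1,3); r=X[:,:2]-c[:2]; a=r@u; b=r@n
    m=(a>.06)&(a<.125)&(abs(b)<.035)&(X[:,2]>.04)&(X[:,2]<.06); print(nm,"prong",m.sum(),"y",np.percentile(a[m],[2,50,98]).round(4),"x",np.percentile(b[m],[2,50,98]).round(4),b[m].mean(),"z",np.median(X[m][:,2]))
crop=cv2.resize(im[165:310,125:325],(800,580),interpolation=2); save("w1c",crop)
E
```

```text
screw [150.8 218.9] [ 0.4534 -0.2153  0.031 ] depth [ 0.4503 -0.2097  0.0337] 73
screw [220.3 193.7] [ 0.4412 -0.1347  0.031 ] depth [ 0.4411 -0.1336  0.0334] 105
screw [248.8 259. ] [ 0.5211 -0.1229  0.031 ] depth [ 0.5154 -0.1232  0.0347] 100
centre [ 0.4873 -0.1691  0.031 ] sides 0.08147957573455299 0.08079505987580594 yaw+y 98.63855507653852 8.39854228165506
w knob 517 [ 0.4801 -0.1621  0.109 ] [[0.4719, -0.1734, 0.1006], [0.4917, -0.154, 0.112]] ztop 0.11053637315725895
t knob 84 [ 0.4821 -0.1609  0.1094] [[0.4724, -0.1711, 0.103], [0.4936, -0.1513, 0.1143]] ztop 0.1101547402713
s knob 67 [ 0.4811 -0.1594  0.1078] [[0.4712, -0.1717, 0.1005], [0.4916, -0.1521, 0.1121]] ztop 0.10974846905232195
w prong 949 y [0.0715 0.0905 0.1142] x [-0.0176 -0.0038  0.0121] -0.0034687407400290967 z 0.04971793035333878
t prong 170 y [0.0748 0.0937 0.1178] x [-0.0172 -0.0041  0.012 ] -0.003125212165216108 z 0.04932422247540679
```

View pics/w1c.png

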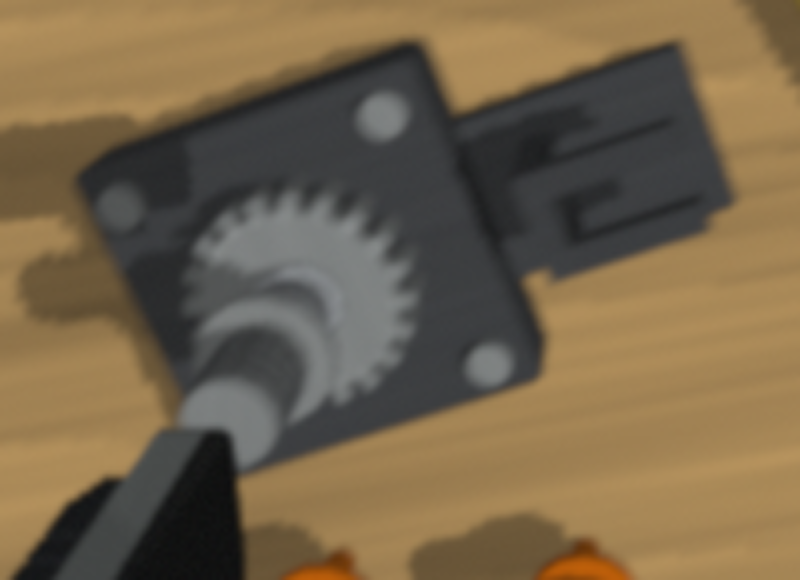

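Call:
apply_moves(increments=[[[-3.05,-4.2,0],[0,0,0],0],[[-3.05,-4.2,0],[0,0,0],0],[[0,0,5],[0,0,0],0],[[0,0,3],[0,0,0],0],[[0,0,0],[0,0,0],0]], squeeze=40)

```text
clock: 2.28
tcp_pos: [0.4802, -0.1603, 0.1648]
ee_rot: [-0.003, 0.101, 0.995, 0.001]
force: [-0.0, 1.0, -0.1]
gripper_width: 0.0854
gripper_force: 0.0
```

```bash
python3 - <<'E'
from h import *
s=robot.sense(); print(s["clock"],s["tcp_pos"],s["ee_rot"])
g=grab("wrist"); im=g[0];P=cloud(g); np.savez("w2.npz",im=im,P=P,f=g[2],cx=g[3],cy=g[4],E=g[5]); save("w2",im)
X=P.reshape(-1,3); m=(X[:,2]>.098)&(X[:,2]<.125)&(np.hypot(X[:,0]-.482,X[:,1]+.162)<.025); q=X[m]; print(len(q),q.mean(0),np.percentile(q,[1,99],axis=0).round(4).tolist())
D=np.load("w1.npz"); g1=(0,0,D["f"],D["cx"],D["cy"],D["E"])
sc=np.array([ray(g1,u,v,.032) for u,v in [(155.25,216.75),(220.75,194),(247.5,256.25)]]); c=(sc[0]+sc[2])/2; d=sc[1]-sc[0];e=sc[2]-sc[1]
print(c,np.linalg.norm(d),np.linalg.norm(e),np.degrees(np.arctan2(d[1],d[0])),np.degrees(np.arctan2(e[1],e[0])))
E
```

```text
2.275 [ 0.48019522 -0.16031385  0.16484883] [-3.23816113e-03  1.01402541e-01  9.94839759e-01  9.45009903e-04]
1249 [ 0.48048209 -0.1642613   0.10918697] [[0.4716, -0.1748, 0.0992], [0.492, -0.154, 0.1121]]
[ 0.48441754 -0.16637127  0.032     ] 0.07598324671452839 0.07644544235636833 97.88323410112936 8.149077953067783
```

View pics/w2.png

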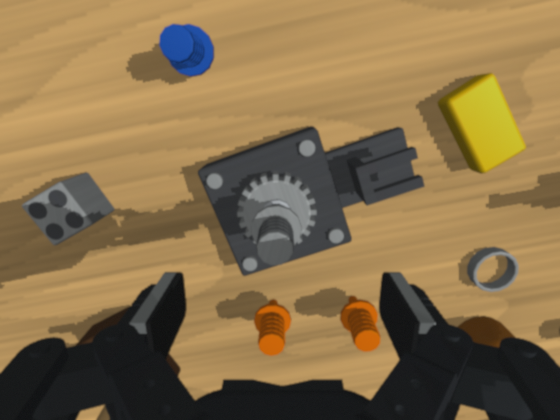

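All four screws are visible at (215,181), (307,148), (336,237) and (250,265). The knob top is at about (275,248) and the prongs at about (385,175).

```bash
python3 - <<'E'
from h import *
D=np.load("w2.npz"); im,P=D["im"],D["P"]; g=(0,0,D["f"],D["cx"],D["cy"],D["E"])
V=cv2.cvtColor(im,cv2.COLOR_RGB2GRAY).astype(int); sc=[]
for u,v in [(215,181),(307,148),(336,237),(250,265)]:
    w=V[v-9:v+10,u-9:u+10]; m=(w>(np.percentile(w,20)+np.percentile(w,97))/2).astype(np.uint8); n,l,st,ce=cv2.connectedComponentsWithStats(m); k=l[9,9]; c=ce[k]+[u-9,v-9]; sc.append(ray(g,*c,.033)); print(c.round(1),st[k].tolist(),P[v,u].round(4))
sc=np.array(sc); print(sc.round(4)); c=sc.mean(0); print("c",c,"sides",[round(np.linalg.norm(sc[i]-sc[i-1]),4) for i in range(4)])
d=sc[1]-sc[0]+sc[2]-sc[3]; th=np.arctan2(d[1],d[0]); print("yaw",np.degrees(th))
U=d[:2]/np.linalg.norm(d[:2]); N=np.array([U[1],-U[0]]); X=P.reshape(-1,3); r=X[:,:2]-c[:2]; a=r@U;b=r@N
m=(a>.062)&(a<.13)&(abs(b)<.035)&(X[:,2]>.045)&(X[:,2]<.056); print(m.sum(),np.percentile(a[m],[1,99]),np.percentile(b[m],[1,99]),"z",np.median(X[m][:,2]))
mm=m&(a>.092); h,e=np.histogram(b[mm],np.arange(-.022,.022,.002)); print(list(zip(e.round(3),h)))
print("notch",c[:2]+.092*U)
# knob top disc
m=(X[:,2]>.106)&(X[:,2]<.116)&(np.hypot(X[:,0]-.482,X[:,1]+.164)<.02); (cc,rr)=cv2.minEnclosingCircle((X[m][:,:2]*1e3).astype(np.float32)); print("knob top",m.sum(),cc,rr,X[m].mean(0))
E
```

```text
[214.2 180.7] [1, 2, 16, 15, 185] [ 0.4502 -0.2067  0.0359]
[307.  147.6] [2, 1, 15, 16, 199] [ 0.4401 -0.1325  0.0336]
[336.1 235.6] [2, 1, 15, 14, 159] [ 0.5157 -0.1224  0.035 ]
[249.6 263.9] [2, 2, 14, 13, 150] [ 0.5267 -0.1973  0.0337]
[[ 0.4504 -0.208   0.033 ]
 [ 0.4399 -0.1324  0.033 ]
 [ 0.5154 -0.1219  0.033 ]
 [ 0.526  -0.1975  0.033 ]]
c [ 0.48292046 -0.16494424  0.033     ] sides [np.float64(0.0763), np.float64(0.0763), np.float64(0.0763), np.float64(0.0763)]
yaw 97.94725378125997
1751 [0.06607417 0.10951917] [-0.01505287  0.0150165 ] z 0.049683654338382476
[(np.float64(-0.022), np.int64(0)), (np.float64(-0.02), np.int64(0)), (np.float64(-0.018), np.int64(0)), (np.float64(-0.016), np.int64(71)), (np.float64(-0.014), np.int64(69)), (np.float64(-0.012), np.int64(72)), (np.float64(-0.01), np.int64(73)), (np.float64(-0.008), np.int64(38)), (np.float64(-0.006), np.int64(0)), (np.float64(-0.004), np.int64(0)), (np.float64(-0.002), np.int64(0)), (np.float64(0.0), np.int64(0)), (np.float64(0.002), np.int64(0)), (np.float64(0.004), np.int64(0)), (np.float64(0.006), np.int64(81)), (np.float64(0.008), np.int64(67)), (np.float64(0.01), np.int64(65)), (np.float64(0.012), np.int64(65)), (np.float64(0.014), np.int64(39)), (np.float64(0.016), np.int64(0)), (np.float64(0.018), np.int64(0))]
notch [ 0.47020041 -0.07382783]
knob top 1069 (482.3965759277344, -164.81838989257812) 11.30813980102539 [ 0.48145802 -0.16453624  0.11039288]
```

Call:
apply_moves(increments=[[[0,-0.2,2],[0,0,0],0],[[0,0,2],[0,0,0],0],[[0,0,0],[0,0,0],0],[[0,0,0],[0,0,0],0]])

```text
clock: 2.82
tcp_pos: [0.4814, -0.1628, 0.1285]
ee_rot: [0.0, 0.101, 0.995, -0.0]
force: [-0.9, 0.2, 0.3]
gripper_width: 0.0854
gripper_force: 0.0
```

Call:
apply_moves(increments=[[[-0.16,-0.18,2],[0,0,0],0],[[0,0,0.9],[0,0,0],0],[[0,0,0],[0,0,0],0.4],[[0,0,0],[0,0,0],1],[[0,0,0],[0,0,0],1],[[0,0,0],[0,0,0],1],[[0,0,0],[0,0,0],1],[[0,0,0],[0,0,0],1]], squeeze=40)

```text
clock: 3.82
tcp_pos: [0.4829, -0.165, 0.1]
ee_rot: [0.001, 0.101, 0.995, -0.0]
force: [0.1, -0.4, 3.7]
gripper_width: 0.0209
gripper_force: 39.2
```

Call:
apply_moves(increments=[[[0,0,-1],[0,0,0],1],[[0,0,-2],[0,0,0],1],[[0,0,-1.5],[0,0,0],1],[[0.76,2.17,0],[0,0,0],1],[[0.76,2.17,0],[0,0,0],1],[[0.76,2.17,0],[0,0,0],1],[[0.76,2.17,0],[0,0,0],1],[[0,0,0],[0,0,0],1],[[0,0,0],[0,0,0],1],[[0,0,0],[0,0,0],1]])

```text
clock: 5.08
tcp_pos: [0.4704, -0.0744, 0.1445]
ee_rot: [0.0, 0.102, 0.995, -0.0]
force: [0.7, -0.5, -0.6]
gripper_width: 0.0209
gripper_force: 39.2
```

```bash
python3 - <<'E'
from h import *
s=robot.sense(); print(s["clock"],s["tcp_pos"],s["ee_rot"],s["gripper_width"])
g=grab("wrist"); im=g[0];P=cloud(g); save("w3",im); X=P.reshape(-1,3)
t=s["tcp_pos"]; r=X-t; c=np.hypot(r[:,0],r[:,1])<.03
h,e=np.histogram(r[c][:,2],np.arange(-.06,.04,.004)); print(list(zip(e.round(3),h)))
gs=grab("side"); save("s3",gs[0][120:300,220:420]); Y=cloud(gs).reshape(-1,3)-t; c=(np.hypot(Y[:,0],Y[:,1])<.025)&(Y[:,2]<-.012)&(Y[:,2]>-.06)
for z in np.arange(-.06,-.01,.006):
    k=c&(Y[:,2]>z)&(Y[:,2]<z+.006); print(round(z,3),k.sum(),Y[k].mean(0).round(4) if k.sum() else "",np.ptp(Y[k],axis=0).round(4) if k.sum() else "")
o=np.hstack([cv2.resize(gs[0][150:260,260:380],(436,400)),cv2.resize(im[100:300,200:380],(360,400))]); save("c3",o)
E
```

```text
5.075 [ 0.47035358 -0.07443019  0.14448344] [ 6.16309636e-05  1.01659203e-01  9.94819272e-01 -1.34395433e-04] 0.020870379709361786
[(np.float64(-0.06), np.int64(0)), (np.float64(-0.056), np.int64(0)), (np.float64(-0.052), np.int64(0)), (np.float64(-0.048), np.int64(0)), (np.float64(-0.044), np.int64(0)), (np.float64(-0.04), np.int64(0)), (np.float64(-0.036), np.int64(0)), (np.float64(-0.032), np.int64(0)), (np.float64(-0.028), np.int64(26)), (np.float64(-0.024), np.int64(680)), (np.float64(-0.02), np.int64(374)), (np.float64(-0.016), np.int64(222)), (np.float64(-0.012), np.int64(359)), (np.float64(-0.008), np.int64(512)), (np.float64(-0.004), np.int64(495)), (np.float64(0.0), np.int64(521)), (np.float64(0.004), np.int64(651)), (np.float64(0.008), np.int64(2500)), (np.float64(0.012), np.int64(411)), (np.float64(0.016), np.int64(487)), (np.float64(0.02), np.int64(635)), (np.float64(0.024), np.int64(662)), (np.float64(0.028), np.int64(943)), (np.float64(0.032), np.int64(866))]
-0.06 0  
-0.054 5 [-0.0006  0.0049 -0.0486] [0.0072 0.0031 0.0015]
-0.048 8 [-0.001   0.0047 -0.0447] [0.0075 0.0054 0.0047]
-0.042 10 [-0.0009  0.0035 -0.0395] [0.0086 0.0049 0.0054]
-0.036 7 [-0.0018  0.0045 -0.0343] [0.0088 0.003  0.0029]
-0.03 4 [-0.005   0.0143 -0.0245] [0.0166 0.0055 0.0008]
-0.024 50 [-0.0058  0.0094 -0.0214] [0.0319 0.0278 0.005 ]
-0.018 20 [-0.0027  0.0115 -0.0153] [0.0275 0.0333 0.0043]
-0.012 0
```

View pics/c3.png

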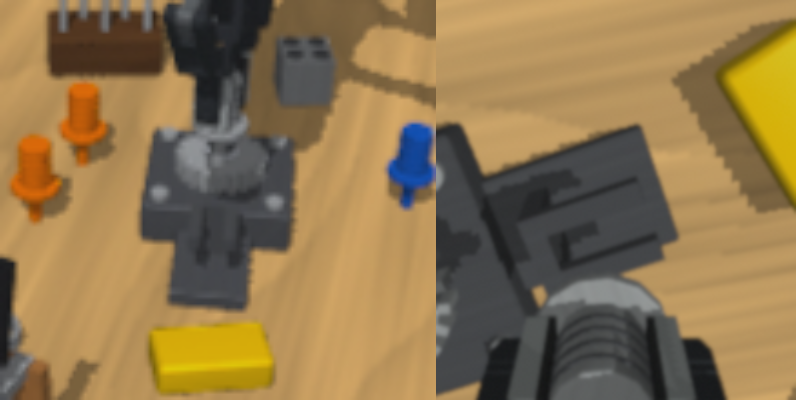

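The pin is upright between the fingers and lined up over the notch.

Call:
apply_moves(increments=[[[0.03,0.06,2.5],[0,0,0],1],[[0,0,2.2],[0,0,0],1],[[0,0,1.5],[0,0,0],1],[[0,0,0.5],[0,0,0],1],[[0,0,0],[0,0,0],1],[[0,0,0],[0,0,0],1]])

```text
clock: 5.92
tcp_pos: [0.4706, -0.0732, 0.0783]
ee_rot: [0.001, 0.101, 0.995, -0.0]
force: [-0.5, 0.7, -0.0]
gripper_width: 0.0211
gripper_force: 39.2
```

Call:
apply_moves(increments=[[[0,0,0.2],[0,0,0],1],[[0,0,0],[0,0,0],1],[[0,0,0],[0,0,0],0.6],[[0,0,0],[0,0,0],0.4],[[0,0,0],[0,0,0],0],[[0,0,0],[0,0,0],0],[[0,0,0],[0,0,0],0],[[0,0,-2],[0,0,0],0],[[0,0,-4],[0,0,0],0],[[0,0,-5],[0,0,0],0],[[0,0,-2],[0,0,0],0],[[0,0,0],[0,0,0],0]])

```text
clock: 7.42
tcp_pos: [0.4707, -0.0732, 0.2064]
ee_rot: [0.001, 0.101, 0.995, -0.0]
force: [-0.0, -0.5, -0.6]
gripper_width: 0.0853
gripper_force: 0.0
```

```bash
python3 - <<'E'
from h import *
s=robot.sense(); print(s["clock"],s["tcp_pos"],s["ee_rot"],s["gripper_width"])
g=grab("wrist"); im=g[0];P=cloud(g); np.savez("w4.npz",im=im,P=P,f=g[2],cx=g[3],cy=g[4],E=g[5]); save("w4",im)
X=P.reshape(-1,3); m=(X[:,2]>.08)&(X[:,2]<.1)&(np.hypot(X[:,0]-.47,X[:,1]+.073)<.02); print(m.sum(),X[m].mean(0),np.percentile(X[m],[1,99],axis=0), cv2.minEnclosingCircle((X[m][:,:2]*1e3).astype(np.float32)))
m=(X[:,2]>.05)&(X[:,2]<.058)&(np.hypot(X[:,0]-.47,X[:,1]+.073)<.025);print("flange",m.sum(),np.percentile(X[m],[1,99],axis=0))
E
```

```text
7.425 [ 0.47069181 -0.07322003  0.20642347] [ 1.34724297e-03  1.01226036e-01  9.94862528e-01 -1.60055943e-04] 0.08532329226182822
657 [ 0.46905583 -0.07244027  0.08532098] [[ 0.4593815  -0.08293104  0.0805477 ]
 [ 0.48006583 -0.06205316  0.08716045]] ((469.9371032714844, -72.54796600341797), 11.482423782348633)
flange 632 [[ 0.45365393 -0.09645932  0.05005592]
 [ 0.4851317  -0.05613552  0.0564942 ]]
```

View pics/w4.png

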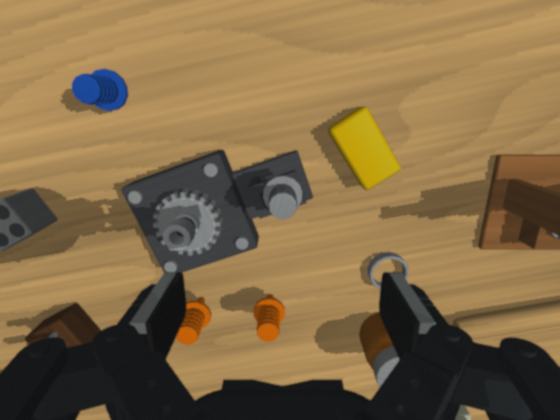

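The pin hangs upright in the notch at (283,200), and the bare stub top with its bore is at (179,236). Next I move towards the pliers.

Call:
apply_moves(increments=[[[0.2,4.9,-2],[0,0,0],0],[[0.2,4.9,-2],[0,0,0],0],[[0.2,4.9,-1],[0,0,0],0],[[0.2,4.9,-0.5],[0,0,0],0],[[0.2,4.9,0],[0,0,0],0],[[0,0,0],[0,0,0],0],[[0,0,0],[0,0,0],0]])

```text
clock: 8.35
tcp_pos: [0.5091, 0.1685, 0.258]
ee_rot: [-0.002, 0.101, 0.995, -0.001]
force: [0.3, 0.6, 0.4]
gripper_width: 0.0853
gripper_force: 0.0
```

```bash
python3 - <<'E'
from h import *
D=np.load("w4.npz"); X=D["P"].reshape(-1,3); im4=D["im"]; m=(X[:,2]>.068)&(X[:,2]<.08)&(np.hypot(X[:,0]-.4826,X[:,1]+.165)<.02); print("stub top",m.sum(),np.median(X[m][:,2]),cv2.minEnclosingCircle((X[m][:,:2]*1e3).astype(np.float32)),X[m].mean(0))
m=(np.hypot(X[:,0]-.4826,X[:,1]+.165)>.016)&(np.hypot(X[:,0]-.4826,X[:,1]+.165)<.024)&(X[:,2]>.03)&(X[:,2]<.06); print("gear top z",np.median(X[m][:,2]))
s=robot.sense(); print(s["clock"],s["tcp_pos"],s["ee_rot"],s["q"].round(2))
g=grab("wrist"); im=g[0];P=cloud(g); np.savez("w5.npz",im=im,P=P,f=g[2],cx=g[3],cy=g[4],E=g[5]); save("w5",im)
c=im.reshape(-1,3).astype(int);X=P.reshape(-1,3); near=np.hypot(X[:,0]-.534,X[:,1]-.19)<.05
for lo in np.arange(.1,.19,.01):
    k=near&(X[:,2]>lo)&(X[:,2]<lo+.01)&(c.max(1)<60)
    if k.sum()>5:
        r=cv2.minAreaRect((X[k][:,:2]*1000).astype(np.float32)); print(round(lo,3),k.sum(),np.round(r[0],1),np.round(r[1],1),round(r[2],1))
k=near&(X[:,2]>.176-.02)&(X[:,2]<.2)&(c.max(1)<60); print("top",np.percentile(X[k][:,2],[50,90,99]))
k=near&(X[:,2]>.09)&(X[:,2]<.112)&(c.max(1)>=60); r=cv2.minAreaRect((X[k][:,:2]*1000).astype(np.float32)); print("bar",k.sum(),r,np.median(X[k][:,2]))
E
```

```text
stub top 556 0.07430899692417844 ((482.6678161621094, -164.53456115722656), 12.10774040222168) [ 0.48182467 -0.16380453  0.0737549 ]
gear top z 0.04377555957237174
8.35 [0.50914896 0.16847425 0.25803986] [-1.65031855e-03  1.01059032e-01  9.94878646e-01 -9.10243224e-04] [ 0.26 -0.08  1.38 -0.    1.84 -1.11]
0.1 280 [536.8 181.7] [18.8 27.5] 20.1
0.11 17 [534.7 186. ] [30.1  9.1] 77.9
0.12 91 [534.1 186.6] [39.5 10.9] 78.7
0.13 149 [534.2 186.5] [42.8 11.3] 77.9
0.14 157 [533.6 186. ] [47.7 10.3] 78.1
0.15 179 [533.7 186.3] [50.9 10.6] 78.1
0.16 197 [533.8 186.5] [54.  10.7] 77.6
0.17 347 [534.  186.7] [56.8 10.9] 77.8
top [0.17175865 0.17602986 0.17697469]
bar 1886 ((534.79345703125, 186.62322998046875), (91.31025695800781, 29.8309326171875), 78.18555450439453) 0.1043725877257155
```

View pics/w5.png

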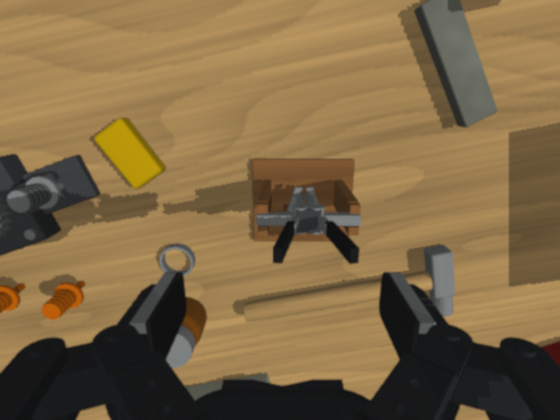

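Call:
apply_moves(increments=[[[-2.08,2.26,0],[0,0,0],0],[[0,0,2.5],[0,0,0],0],[[0,0,2.3],[0,0,0],0],[[0,0,0],[0,0,0],0],[[0,0,0],[0,0,0],0]])

```text
clock: 9.02
tcp_pos: [0.5348, 0.186, 0.2133]
ee_rot: [0.001, 0.102, 0.995, 0.0]
force: [-0.1, 0.7, -0.4]
gripper_width: 0.0852
gripper_force: 0.0
```

```bash
python3 - <<'E'
from h import *
s=robot.sense(); print(s["clock"],s["tcp_pos"],s["ee_rot"])
T=np.load("top.npz"); im,P=T["im"],T["P"]
c=np.array([.534,.1865]); th=np.radians(78); U=np.array([np.cos(th),np.sin(th)]);N=np.array([U[1],-U[0]])
for nm,PP in [("top",P),("side",np.load("side.npz")["P"]),("w5",np.load("w5.npz")["P"]),("w4",np.load("w4.npz")["P"])]:
    X=PP.reshape(-1,3); r=X[:,:2]-c; a=r@N; b=r@U
    m=(X[:,2]>.018)&(X[:,2]<.095)&(abs(b)<.028)&(abs(a)<.05)
    h=[(round(z,3),int(k.sum()),np.percentile(a[k],[2,50,98]).round(3).tolist(),np.percentile(b[k],[2,98]).round(3).tolist()) for z in np.arange(.02,.095,.01) for k in [m&(X[:,2]>z)&(X[:,2]<z+.01)] if k.sum()>3]; print(nm); print(*h,sep="\n")
g=grab("wrist"); im2=g[0];X=cloud(g).reshape(-1,3);c=im2.reshape(-1,3).astype(int); near=np.hypot(X[:,0]-.534,X[:,1]-.187)<.05
for lo in (.12,.14,.16):
    k=near&(X[:,2]>lo)&(X[:,2]<lo+.02)&(c.max(1)<60); r=cv2.minAreaRect((X[k][:,:2]*1000).astype(np.float32)); print(round(lo,3),k.sum(),np.round(r[0],1),np.round(r[1],1),round(r[2],1))
b=cv2.resize(im[175:240,180:255],(460,400),interpolation=2); save("c6",np.hstack([b,cv2.resize(im2[150:300,220:340],(320,400))]))
E
```

```text
9.025 [0.5347662  0.18603073 0.21328979] [5.03865308e-04 1.01883756e-01 9.94796171e-01 1.58058861e-04]
top
(np.float64(0.02), 43, [0.022, 0.041, 0.049], [-0.019, 0.025])
(np.float64(0.03), 187, [-0.011, 0.033, 0.05], [-0.018, 0.024])
(np.float64(0.04), 13, [-0.005, -0.003, 0.004], [-0.008, 0.012])
side
(np.float64(0.02), 30, [0.017, 0.041, 0.049], [0.015, 0.024])
(np.float64(0.03), 123, [-0.013, -0.003, 0.049], [-0.01, 0.023])
(np.float64(0.04), 37, [-0.005, -0.004, 0.002], [-0.009, 0.012])
(np.float64(0.05), 32, [-0.005, -0.004, 0.002], [-0.007, 0.01])
(np.float64(0.06), 35, [-0.005, -0.004, 0.003], [-0.008, 0.01])
(np.float64(0.07), 41, [-0.005, -0.004, 0.004], [-0.008, 0.01])
(np.float64(0.08), 16, [-0.005, -0.003, 0.001], [0.006, 0.011])
(np.float64(0.09), 9, [-0.012, -0.011, 0.009], [-0.021, 0.012])
w5
(np.float64(0.02), 13, [-0.003, 0.015, 0.016], [-0.021, 0.003])
(np.float64(0.03), 405, [-0.011, 0.011, 0.049], [-0.019, 0.021])
(np.float64(0.04), 91, [-0.004, -0.003, 0.005], [-0.012, 0.012])
(np.float64(0.05), 41, [-0.004, -0.003, 0.001], [-0.008, 0.009])
(np.float64(0.06), 35, [-0.004, -0.003, -0.001], [-0.008, 0.008])
(np.float64(0.09), 13, [-0.011, -0.011, -0.011], [-0.009, 0.009])
w4
(np.float64(0.02), 176, [0.028, 0.039, 0.049], [-0.023, -0.021])
(np.float64(0.03), 436, [0.029, 0.041, 0.05], [-0.022, 0.001])
0.12 356 [534.1 186.2] [43.2 11.4] 78.2
0.14 542 [534.  186.5] [50.9 11. ] 77.7
0.16 942 [533.9 186.5] [57.3 11.4] 78.1
```

View pics/c6.png

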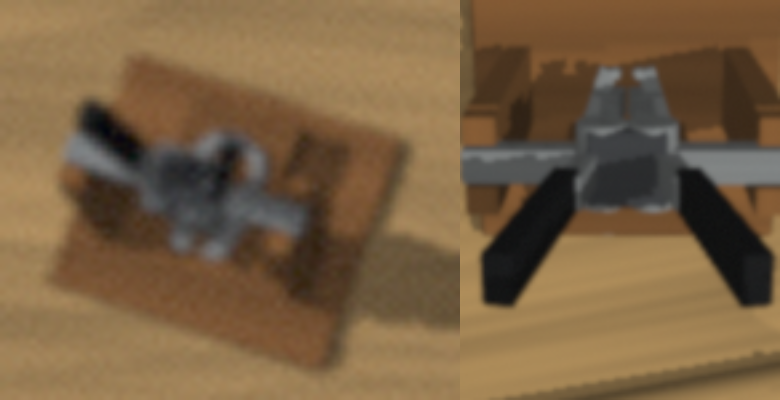

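The top crop shows the ring on the +x side of the pliers, beyond the bar. The wrist crop shows both black handles symmetric under the gripper.

Call:
apply_moves(increments=[[[0.08,0.04,2.5],[0,0,0],0],[[0,0,2.5],[0,0,0],0],[[0,0,1.6],[0,0,0],0],[[0,0,0],[0,0,0],0],[[0,0,0],[0,0,0],0]], squeeze=40)

```text
clock: 9.7
tcp_pos: [0.5344, 0.1875, 0.1478]
ee_rot: [0.001, 0.101, 0.995, 0.0]
force: [0.9, 0.2, 0.5]
gripper_width: 0.0852
gripper_force: 0.0
```

Call:
apply_moves(increments=[[[0,-0.1,0],[0,0,0],0.3],[[0,0,0],[0,0,0],0.4],[[0,0,0],[0,0,0],0.5],[[0,0,0],[0,0,0],0.6],[[0,0,0],[0,0,0],0.7],[[0,0,0],[0,0,0],0.8],[[0,0,0],[0,0,0],1],[[0,0,0],[0,0,0],1],[[0,0,0],[0,0,0],1]], squeeze=40)

```text
clock: 10.82
tcp_pos: [0.5344, 0.1863, 0.1485]
ee_rot: [0.002, 0.101, 0.995, 0.0]
force: [-0.9, -1.9, 8.3]
gripper_width: 0.0273
gripper_force: 40.2
```

Call:
apply_moves(increments=[[[0,0,-0.5],[0,0,0],1],[[0,0,-1],[0,0,0],1],[[0,0,-2],[0,0,0],1],[[0,0,-3],[0,0,0],1],[[0,0,-3],[0,0,0],1],[[0,0,-2],[0,0,0],1],[[0,0,-1],[0,0,0],1],[[0,0,0],[0,0,0],1],[[0,0,0],[0,0,0],1],[[0,0,0],[0,0,0],1]])

```text
clock: 12.08
tcp_pos: [0.5333, 0.1863, 0.27]
ee_rot: [-0.001, 0.101, 0.995, -0.0]
force: [0.8, -0.6, -1.4]
gripper_width: 0.0272
gripper_force: 39.7
```

```bash
python3 - <<'E'
from h import *
s=robot.sense(); print(s["clock"],s["tcp_pos"],s["ee_rot"],s["gripper_width"],s["gripper_force"],s["force"])
t=s["tcp_pos"]; c=t[:2]; th=np.radians(78.3); U=np.array([np.cos(th),np.sin(th)]);N=np.array([U[1],-U[0]])
ims={}
for n in ("top","side","wrist"):
    g=grab(n); X=cloud(g).reshape(-1,3); np.savez(n+"6.npz",im=g[0],P=cloud(g),f=g[2],cx=g[3],cy=g[4],E=g[5],t=t); ims[n]=g[0]
    r=X[:,:2]-c; a=r@N;b=r@U; z=X[:,2]-t[2]
    print(n)
    for lo in np.arange(-.14,-.04,.01):
        k=(z>lo)&(z<lo+.01)&(abs(a)<.06)&(abs(b)<.05)
        if k.sum()>3: print(round(lo,3),k.sum(),np.percentile(a[k],[1,99]).round(3),np.percentile(b[k],[1,99]).round(3),np.median(z[k]).round(4))
E0=np.load("side6.npz")["E"];f=418.7; p=E0[:3,:3]@(t-[0,0,.09])+E0[:3,3]; u,v=int(281+f*p[0]/p[2]),int(209+f*p[1]/p[2])
a=cv2.resize(ims["side"][v-60:v+60,u-60:u+60],(400,400),interpolation=2); save("c7",np.hstack([a,cv2.resize(ims["wrist"][60:330,150:420],(400,400))]))
E
```

```text
12.075 [0.5333471  0.18634539 0.2700251 ] [-9.85812553e-04  1.01219067e-01  9.94863598e-01 -3.87856573e-04] 0.027172888212654813 39.660176038742065 [ 0.75536248 -0.57447534 -1.39351781]
top
-0.12 10 [-0.012 -0.004] [0.018 0.028] -0.1134
-0.11 11 [-0.013 -0.003] [0.017 0.025] -0.1068
-0.06 5 [-0.012 -0.005] [-0.003  0.02 ] -0.0536
-0.05 82 [-0.012  0.004] [-0.043  0.031] -0.0431
side
-0.12 196 [-0.013  0.033] [-0.024  0.026] -0.1127
-0.11 83 [-0.012  0.004] [-0.023  0.026] -0.1052
-0.1 63 [-0.006  0.004] [-0.016  0.021] -0.095
-0.09 68 [-0.006  0.004] [-0.016  0.019] -0.0856
-0.08 65 [-0.006  0.004] [-0.013  0.017] -0.0753
-0.07 46 [-0.006  0.002] [-0.012  0.015] -0.0662
-0.06 74 [-0.013  0.005] [-0.039  0.047] -0.0518
-0.05 360 [-0.013  0.011] [-0.042  0.047] -0.044
wrist
-0.12 364 [-0.012  0.017] [-0.024  0.025] -0.1113
-0.11 275 [-0.011  0.007] [-0.023  0.024] -0.1037
-0.1 128 [-0.005  0.004] [-0.019  0.02 ] -0.0948
-0.09 142 [-0.005  0.004] [-0.017  0.018] -0.0856
-0.08 72 [-0.004 -0.002] [-0.015  0.016] -0.077
-0.06 309 [-0.012 -0.004] [-0.044  0.045] -0.0515
-0.05 3986 [-0.012  0.011] [-0.044  0.045] -0.0433
```

View pics/c7.png

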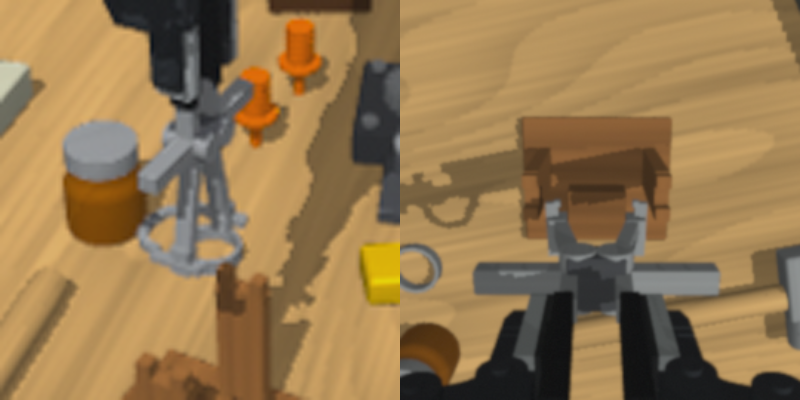

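Both are lifted: the ring is spread, level, and seated on the tips' feet. Now I carry it over the stub.

Call:
apply_moves(increments=[[[0,-2,0],[0,0,0],1],[[0,-4,0],[0,0,0],1],[[0,-4.5,0],[0,0,0],1],[[0,-4.5,0],[0,0,0],1],[[0,-4.5,0],[0,0,0],1],[[-0.3,-4.5,0],[0,0,0],1],[[0,-4.5,0],[0,0,0],1],[[0,-4,0],[0,0,0],1],[[0,-2.4,0],[0,0,0],1],[[0,-0.5,0],[0,0,0],1],[[0,0,0],[0,0,0],1],[[0,0,0],[0,0,0],1]])

```text
clock: 13.72
tcp_pos: [0.4654, -0.1602, 0.2714]
ee_rot: [0.0, 0.101, 0.995, 0.0]
force: [-0.1, 0.2, -2.0]
gripper_width: 0.0273
gripper_force: 39.8
```

Call:
apply_moves(increments=[[[0,0,2],[0,0,0],1],[[0,0,2],[0,0,0],1],[[0,0,1],[0,0,0],1],[[0,0,0],[0,0,0],1],[[0,0,0],[0,0,0],1]])

```text
clock: 14.35
tcp_pos: [0.4656, -0.1608, 0.2223]
ee_rot: [0.001, 0.101, 0.995, -0.0]
force: [0.6, -0.2, -1.4]
gripper_width: 0.0275
gripper_force: 39.8
```

```bash
cat > m.py <<'E'
from h import *
def bar():
    s=robot.sense(); t=s["tcp_pos"]; q=s["ee_rot"]; Rt=R.from_quat([*q[1:],q[0]]).as_matrix(); print(s["clock"],t.round(4),q.round(4),"w",s["gripper_width"].round(4),"F",s["force"].round(1))
    U=Rt[:2,1]; N=-Rt[:2,0]; out={}
    for n in ("wrist","side","top"):
        g=grab(n); P=cloud(g); out[n]=(g,P); X=P.reshape(-1,3); col=g[0].reshape(-1,3).astype(int); r=X[:,:2]-t[:2]; a=r@N;b=r@U;z=X[:,2]-t[2]
        grey=(np.ptp(col,axis=1)<25)&(col.max(1)>60)
        k=grey&(z>-.05)&(z<-.038)&(abs(a)<.02)&(abs(b)>.022)&(abs(b)<.06)
        if k.sum()>50:
            rr=cv2.minAreaRect((X[k][:,:2]*1e3).astype(np.float32)); C=(np.array(rr[0])/1e3-t[:2]); print(n,"bar",k.sum(),"a,b",(C@N).round(4),(C@U).round(4),np.round(rr[1],1),round(rr[2],1),"ztop",np.median(z[k]).round(4))
        k=grey&(z>-.122)&(z<-.104)&(a>.01)&(a<.045)&(abs(b)<.03)
        if k.sum()>15:
            q2=np.c_[a[k],b[k]]; A=np.c_[2*q2,np.ones(len(q2))]; sol=np.linalg.lstsq(A,(q2**2).sum(1),rcond=None)[0]
            print(n,"ring",k.sum(),"circle",sol[:2].round(4),np.sqrt(sol[2]+sol[:2]@sol[:2]).round(4),"ext a",np.percentile(a[k],[1,99]).round(4),"b",np.percentile(b[k],[1,99]).round(4),"z",np.percentile(z[k],[10,50,90]).round(4))
    return out,t,U,N
E
python3 - <<'E'
from m import *
o,t,U,N=bar(); print("U,N",U,N)
print("wanted tcp:",np.array([.4826,-.1647])-.018*N)
np.save("side8.npy",o["side"][0][0])
ims={n:o[n][0][0] for n in o}
def c(n,p,h,sz):
    g=o[n][0]; q=g[5][:3,:3]@p+g[5][:3,3]; u,v=int(g[3]+g[2]*q[0]/q[2]),int(g[4]+g[2]*q[1]/q[2]); return cv2.resize(g[0][max(v-h,0):v+h,max(u-h,0):u+h],(sz,sz),interpolation=2)
p=np.array([.475,-.165,.1]); save("c8",np.hstack([c("side",p,50,400),c("wrist",p,90,400)]))
E
```

```text
Traceback (most recent call last):
  File "m.py", line 3, in bar
    s=robot.sense(); t=s["tcp_pos"]; q=s["ee_rot"]; Rt=R.from_quat([*q[1:],q[0]]).as_matrix(); print(s["clock"],t.round(4),q.round(4),"w",s["gripper_width"].round(4),"F",s["force"].round(1))
                                                                                                                                          ^^^^^^^^^^^^^^^^^^^^^^^^
AttributeError: 'float' object has no attribute 'round'
```

I have now viewed 11 pictures, one over the limit of 10, so I won't view any more. From here I measure numerically only.

```bash
sed -i 's/s\["gripper_width"\].round(4)/s["gripper_width"]/' m.py; python3 - <<'E'
from m import *
o,t,U,N=bar(); print("U,N",U,N,"wanted tcp:",np.array([.4826,-.1647])-.018*N)
E
```

```text
14.35 [ 0.4656 -0.1608  0.2223] [ 7.000e-04  1.010e-01  9.949e-01 -2.000e-04] w 0.02752649263216416 F [ 0.6 -0.2 -1.4]
wrist bar 1618 a,b 0.0001 0.0002 [91.  10.3] 78.1 ztop -0.0441
wrist ring 115 circle [0.0088 0.0002] 0.0226 ext a [0.01   0.0189] b [-0.0241  0.0247] z [-0.1126 -0.1117 -0.1108]
side bar 57 a,b -0.0016 0.003 [89.3  9.6] 77.4 ztop -0.0444
side ring 33 circle [0.0121 0.002 ] 0.0194 ext a [0.0108 0.032 ] b [-0.0169  0.0235] z [-0.1141 -0.1126 -0.1112]
U,N [0.20099412 0.97959242] [ 0.97959159 -0.20099362] wanted tcp: [ 0.46496735 -0.16108211]
```

Call:
apply_moves(increments=[[[0.05,-0.03,1],[0,0,0],1],[[0,0,1],[0,0,0],1],[[0,0,0.6],[0,0,0],1],[[0,0,0],[0,0,0],1],[[0,0,0],[0,0,0],1]])

```text
clock: 15.12
tcp_pos: [0.4648, -0.1611, 0.1955]
ee_rot: [0.0, 0.101, 0.995, -0.0]
force: [-0.3, 0.9, -3.1]
gripper_width: 0.0273
gripper_force: 39.8
```

```bash
python3 - <<'E'
from m import *
o,t,U,N=bar(); c=np.array([.4826,-.1647])
# wrist: grey points around stub height, relative to stub centre
for n in ("wrist","side"):
    g,P=o[n]; X=P.reshape(-1,3); r=X[:,:2]-c; a=r@N;b=r@U
    for lo,hi in [(.066,.0765),(.0765,.088)]:
        k=(X[:,2]>lo)&(X[:,2]<hi)&(np.hypot(a,b)<.045); print(n,lo,k.sum(),np.percentile(a[k],[1,50,99]).round(4),np.percentile(b[k],[1,50,99]).round(4),np.median(X[k][:,2]).round(4)) if k.sum() else 0
g,P=o["wrist"];X=P.reshape(-1,3); k=(abs(X[:,2]-.0743)<.003)&(np.hypot(*(X[:,:2]-c).T)<.0135); print("stubtop",k.sum(),((X[k][:,:2]-c)@np.c_[N,U]).min(0),((X[k][:,:2]-c)@np.c_[N,U]).max(0))
E
```

```text
15.125 [ 0.4648 -0.1611  0.1955] [ 1.000e-04  1.012e-01  9.949e-01 -0.000e+00] w 0.02729431563801226 F [-0.3  0.9 -3.1]
wrist bar 1632 a,b 0.0003 0.0003 [91.1 10.7] 78.1 ztop -0.044
wrist ring 201 circle [0.0413 0.0003] 0.0333 ext a [0.01   0.0175] b [-0.0241  0.0243] z [-0.1212 -0.1125 -0.1112]
side bar 63 a,b -0.0006 0.0014 [92.9 10.7] 78.4 ztop -0.0446
side ring 46 circle [0.0131 0.0034] 0.0178 ext a [0.0111 0.0312] b [-0.0177  0.0266] z [-0.1211 -0.113  -0.1111]
wrist 0.066 230 [-0.0116 -0.0087 -0.0047] [-0.0104 -0.0001  0.01  ] 0.074
wrist 0.0765 424 [-0.0305 -0.0228 -0.0014] [-0.0245 -0.0148  0.025 ] 0.0841
side 0.066 30 [-0.0194  0.0016  0.0086] [-0.0126  0.0052  0.0228] 0.0716
side 0.0765 106 [-0.0307 -0.0137  0.013 ] [-0.0224  0.0138  0.0272] 0.0831
stubtop 177 [-0.01160577 -0.00940876] [-0.00450298  0.0101719 ]
```

Call:
apply_moves(increments=[[[0,0,0.4],[0,0,0],1],[[0,0,0.4],[0,0,0],1],[[0,0,0.4],[0,0,0],1],[[0,0,0],[0,0,0],1],[[0,0,0],[0,0,0],1]])

```text
clock: 15.9
tcp_pos: [0.4648, -0.1611, 0.1834]
ee_rot: [0.0, 0.101, 0.995, 0.0]
force: [0.4, 0.5, -1.8]
gripper_width: 0.027
gripper_force: 39.9
```

Call:
apply_moves(increments=[[[0,0,0.5],[0,0,0],1],[[0,0,0.5],[0,0,0],1],[[0,0,0.4],[0,0,0],1],[[0,0,0.25],[0,0,0],1],[[0,0,0],[0,0,0],1],[[0,0,0],[0,0,0],1],[[0,0,0],[0,0,0],1]])

```text
clock: 16.77
tcp_pos: [0.4648, -0.1611, 0.1667]
ee_rot: [-0.0, 0.101, 0.995, 0.0]
force: [2.0, -1.1, -1.9]
gripper_width: 0.027
gripper_force: 40.1
```

```bash
python3 - <<'E'
from m import *
o,t,U,N=bar(); s=robot.sense(); print(s["ft_torque"])
g,P=o["wrist"]; X=P.reshape(-1,3); c=np.array([.4826,-.1647]); r=X[:,:2]-c; a=r@N;b=r@U
k=(abs(X[:,2]-.0743)<.004)&(np.hypot(a,b)<.0135); print("stubtop",k.sum(),a[k].min(),a[k].max(),b[k].min(),b[k].max())
# lugs / ring top visible
k=(a>-.032)&(a<-.02)&(abs(b)<.03)&(X[:,2]>.046)&(X[:,2]<.064)
h,e=np.histogram(X[k][:,2],np.arange(.046,.065,.002)); print(list(zip(e.round(3),h)))
for n in ("wrist","side","top"):
    Y=o[n][1].reshape(-1,3); k=(Y[:,2]>.08)&(Y[:,2]<.095)&(np.hypot(Y[:,0]-.47,Y[:,1]+.0727)<.018)
    if k.sum()>5: print(n,"pin",k.sum(),(np.percentile(Y[k],[2,98],axis=0).mean(0)).round(4),np.percentile(Y[k][:,2],98).round(4))
E
```

```text
16.775 [ 0.4648 -0.1611  0.1667] [-0.      0.1012  0.9949  0.    ] w 0.02703423668732476 F [ 2.  -1.1 -1.9]
wrist bar 1631 a,b 0.0004 0.0003 [91.  10.4] 78.3 ztop -0.044
wrist ring 213 circle [0.0289 0.0002] 0.0252 ext a [0.0101 0.0232] b [-0.0283  0.0263] z [-0.1196 -0.1085 -0.1073]
side bar 60 a,b -0.0011 -0.0006 [96.6  9.3] 78.3 ztop -0.0445
side ring 57 circle [0.0235 0.0118] 0.0109 ext a [0.0108 0.0373] b [-0.0038  0.0281] z [-0.1214 -0.1081 -0.1047]
[-0.15266032 -0.57400854 -0.00065753]Traceback (most recent call last):
  File "<stdin>", line 4, in <module>
    return umr_minimum(a, axis, None, out, keepdims, initial, where)
ValueError: zero-size array to reduction operation minimum which has no identity
```

```bash
python3 - <<'E'
from m import *
o,t,U,N=bar(); 
def prof(X,col,t):
    r=X[:,:2]-t[:2]; a=r@N;b=r@U;z=X[:,2]-t[2]; grey=np.ptp(col,axis=1)<25
    for lo,hi in [(-.014,-.007),(-.007,.0),(.0,.006),(.006,.012),(.012,.02),(.02,.036)]:
        for sgn in (-1,1):
            k=grey&(a>lo)&(a<hi)&(b*sgn>.012)&(b*sgn<.03)&(z>-.126)&(z<-.098)
            h,e=np.histogram(z[k],np.arange(-.126,-.097,.002)); print(lo,sgn,k.sum(),h)
for n in ("wrist","side"):
    D=np.load(n+"6.npz"); print(n,"BEFORE"); prof(D["P"].reshape(-1,3),D["im"].reshape(-1,3).astype(int),D["t"])
    print(n,"NOW"); prof(o[n][1].reshape(-1,3),o[n][0][0].reshape(-1,3).astype(int),t)
for n in ("wrist","side","top"):
    Y=o[n][1].reshape(-1,3); k=(Y[:,2]>.08)&(Y[:,2]<.095)&(np.hypot(Y[:,0]-.47,Y[:,1]+.0727)<.018)
    if k.sum()>5: print(n,"pin",k.sum(),(np.percentile(Y[k],[2,98],axis=0).mean(0)).round(4),np.percentile(Y[k][:,2],98).round(4))
E
```

```text
16.925 [ 0.4647 -0.1611  0.1668] [-0.      0.1012  0.9949 -0.    ] w 0.02736387707328374 F [ 1.6 -0.9 -1.5]
wrist bar 1630 a,b 0.0004 0.0002 [91.  10.3] 78.2 ztop -0.044
wrist ring 213 circle [0.0339 0.0003] 0.0283 ext a [0.0101 0.0201] b [-0.0263  0.0265] z [-0.1196 -0.1085 -0.1073]
side bar 62 a,b -0.0011 0.0026 [92.4 10.7] 79.7 ztop -0.0446
side ring 56 circle [0.0219 0.0123] 0.0097 ext a [0.0106 0.0333] b [-0.0013  0.0249] z [-0.1211 -0.1083 -0.1046]
wrist BEFORE
-0.014 -1 71 [ 0  0  0  0  0  3  8 50 10  0  0  0  0  0]
-0.014 1 70 [ 0  0  0  0  0  3  8 50  9  0  0  0  0  0]
-0.007 -1 146 [ 0  0  0  1  5  6  6 35  7  9 19 42  9  7]
-0.007 1 141 [ 0  0  0  0  0  5 12 25 12 12 16 36 10 13]
0.0 -1 41 [ 0  0  0  0  0  0  0  0  0  0  6 31  0  4]
0.0 1 45 [ 0  0  0  0  0  0  0  0  0  0  8 29  4  4]
0.006 -1 22 [ 0  0  0  0  0  0  2 20  0  0  0  0  0  0]
0.006 1 21 [ 0  0  0  0  0  0  7 13  1  0  0  0  0  0]
0.012 -1 35 [ 0  0  0  0  0  0 10 24  1  0  0  0  0  0]
0.012 1 31 [ 0  0  0  0  0  0  5 25  1  0  0  0  0  0]
0.02 -1 0 [0 0 0 0 0 0 0 0 0 0 0 0 0 0]
0.02 1 0 [0 0 0 0 0 0 0 0 0 0 0
[... 1152 characters left out ...]
0 0 0 0 0]
0.02 1 15 [0 0 0 0 0 1 8 6 0 0 0 0 0 0]
side NOW
-0.014 -1 3 [0 0 0 0 0 1 2 0 0 0 0 0 0 0]
-0.014 1 11 [1 2 0 0 0 2 6 0 0 0 0 0 0 0]
-0.007 -1 26 [2 3 0 0 3 3 3 4 2 1 3 1 0 1]
-0.007 1 29 [0 3 0 0 1 1 4 3 2 4 4 3 1 3]
0.0 -1 14 [2 1 1 1 1 2 1 1 2 0 0 0 2 0]
0.0 1 16 [0 1 0 0 1 1 2 2 1 1 3 1 1 2]
0.006 -1 1 [0 1 0 0 0 0 0 0 0 0 0 0 0 0]
0.006 1 7 [0 1 0 0 0 1 0 2 3 0 0 0 0 0]
0.012 -1 0 [0 0 0 0 0 0 0 0 0 0 0 0 0 0]
0.012 1 18 [2 0 2 0 0 0 0 3 6 2 1 0 1 1]
0.02 -1 0 [0 0 0 0 0 0 0 0 0 0 0 0 0 0]
0.02 1 35 [ 6 15  4  0  0  0  0  1  2  5  1  1  0  0]
wrist pin 973 [ 0.4695 -0.0735  0.0838] 0.0871
side pin 60 [ 0.4681 -0.0705  0.0835] 0.0866
top pin 73 [ 0.4699 -0.0689  0.086 ] 0.0909
```

The ring front is about 4 mm higher than the lugs, so the hoop is dragging on the stub (+2 N in x). I'll raise it clear and measure the ring's offset properly.

Call:
apply_moves(increments=[[[0,0,-0.5],[0,0,0],1],[[0,0,-1],[0,0,0],1],[[0,0,-1],[0,0,0],1],[[0,0,-0.7],[0,0,0],1],[[0,0,-0.5],[0,0,0],1],[[0,0,0],[0,0,0],1],[[0,0,0],[0,0,0],1]])

```text
clock: 17.95
tcp_pos: [0.4646, -0.161, 0.2034]
ee_rot: [-0.0, 0.101, 0.995, 0.0]
force: [-0.1, -0.8, -2.3]
gripper_width: 0.0274
gripper_force: 39.7
```

```bash
python3 - <<'E'
from m import *
from scipy.optimize import least_squares
o,t,U,N=bar()
def fit(X,col,t,nm):
    r=X[:,:2]-t[:2]; a=r@N;b=r@U;z=X[:,2]-t[2]; grey=np.ptp(col,axis=1)<25
    k=grey&(a>.008)&(a<.045)&(abs(b)<.03)&(z>-.119)&(z<-.102); q=np.c_[a,b][k]
    if len(q)<8: print(nm,len(q));return
    f=lambda p:np.hypot(q[:,0]-p[0],q[:,1]-p[1])-p[2]
    s=least_squares(f,[.018,0,.016],loss="soft_l1",f_scale=.001); 
    pl=np.c_[a[k],b[k],np.ones(k.sum())]; zz=np.linalg.lstsq(pl,z[k],rcond=None)[0]
    print(nm,len(q),"circle",s.x.round(4),"res",np.std(s.fun).round(4),"a max",a[k].max().round(4),"plane",zz.round(4))
for n in ("side","top","wrist"):
    D=np.load(n+"6.npz"); fit(D["P"].reshape(-1,3),D["im"].reshape(-1,3).astype(int),D["t"],n+"6")
    fit(o[n][1].reshape(-1,3),o[n][0][0].reshape(-1,3).astype(int),t,n)
E
```

```text
17.95 [ 0.4646 -0.161   0.2034] [-3.000e-04  1.012e-01  9.949e-01  1.000e-04] w 0.02739196146734645 F [-0.1 -0.8 -2.3]
wrist bar 1628 a,b -0.0002 0.0001 [91.3 10.1] 78.1 ztop -0.0441
wrist ring 135 circle [0.0127 0.0003] 0.0223 ext a [0.0101 0.0191] b [-0.0242  0.0245] z [-0.1148 -0.1136 -0.1127]
side bar 53 a,b -0.0016 0.003 [90.6  9.3] 77.9 ztop -0.0449
side ring 39 circle [0.0137 0.003 ] 0.0194 ext a [0.011  0.0343] b [-0.0156  0.0259] z [-0.1186 -0.1166 -0.1145]
side6 81 circle [0.0083 0.0008 0.0221] res 0.0019 a max 0.0333 plane [-0.0324 -0.0098 -0.1116]
side 41 circle [0.0126 0.0029 0.0199] res 0.0023 a max 0.0343 plane [-0.1424 -0.014  -0.1131]
top6 0
top 0
wrist6 109 circle [0.0043 0.0002 0.0234] res 0.0012 a max 0.0195 plane [-0.0069 -0.     -0.1114]
wrist 152 circle [0.0109 0.0004 0.0225] res 0.0014 a max 0.0194 plane [-0.2426 -0.0015 -0.1101]
```

Call:
apply_moves(increments=[[[0.9,0,0],[0,0,0],1],[[0.8,0,0],[0,0,0],1],[[0,0,0],[0,0,0],1],[[0,0,0.4],[0,0,0],1],[[0,0,0.4],[0,0,0],1],[[0,0,0.25],[0,0,0],1],[[0,0,0.2],[0,0,0],1],[[0,0,0],[0,0,0],1],[[0,0,0],[0,0,0],1]])

```text
clock: 19.23
tcp_pos: [0.4482, -0.1577, 0.1914]
ee_rot: [0.0, 0.101, 0.995, -0.0]
force: [-0.7, -0.5, -1.8]
gripper_width: 0.0271
gripper_force: 39.7
```

```bash
cat > tilt.py <<'E'
from m import *
def tilt(o,t,U,N):
  for n in ("wrist","side"):
    X=o[n][1].reshape(-1,3); col=o[n][0][0].reshape(-1,3).astype(int); r=X[:,:2]-t[:2]; a=r@N;b=r@U;z=X[:,2]-t[2]; grey=np.ptp(col,axis=1)<25
    for lo,hi in [(-.014,-.007),(.007,.012),(.012,.02),(.02,.036)]:
        k=grey&(a>lo)&(a<hi)&(abs(b)<.03)&(abs(b)>.01)&(z>-.124)&(z<-.1)
        if k.sum()>3: print(n,lo,k.sum(),"a",np.median(a[k]).round(4),"z",np.percentile(z[k],[10,50,75,90]).round(4),np.median(z[k&(b>0)]).round(4),np.median(z[k&(b<0)]).round(4))
if __name__=="__main__": tilt(*bar())
E
python3 tilt.py
```

```text
19.225 [ 0.4482 -0.1577  0.1914] [ 1.000e-04  1.012e-01  9.949e-01 -0.000e+00] w 0.027143420924837895 F [-0.7 -0.5 -1.8]
wrist bar 1655 a,b 0.0003 0.0001 [91.3 11. ] 78.2 ztop -0.044
wrist ring 152 circle [0.0126 0.0003] 0.0221 ext a [0.0103 0.0192] b [-0.0241  0.0244] z [-0.1125 -0.1117 -0.1108]
side bar 55 a,b -0.0011 0.0029 [91.7  9.8] 78.4 ztop -0.0447
side ring 72 circle [0.0222 0.004 ] 0.0167 ext a [0.0113 0.0442] b [-0.0182  0.0251] z [-0.1182 -0.115  -0.1115]
wrist -0.014 91 a -0.0086 z [-0.1135 -0.111  -0.1103 -0.1099] -0.111 -0.1109
wrist 0.007 51 a 0.0105 z [-0.1121 -0.1116 -0.111  -0.1107] -0.1116 -0.1114
wrist 0.012 122 a 0.0156 z [-0.1125 -0.1117 -0.1114 -0.1109] -0.1117 -0.1118
side -0.014 12 a -0.0089 z [-0.114  -0.1122 -0.1114 -0.1102] -0.1128 -0.1117
side 0.007 5 a 0.0095 z [-0.1152 -0.1129 -0.1129 -0.1128] -0.1129 nan
side 0.012 12 a 0.0167 z [-0.1159 -0.1123 -0.1113 -0.1111] -0.1123 -0.1123
side 0.02 24 a 0.0284 z [-0.1222 -0.1145 -0.1125 -0.1118] -0.1155 -0.1122
  return _methods._mean(a, axis=axis, dtype=dtype,
  ret = ret.dtype.type(ret / rcount)
```

Call:
apply_moves(increments=[[[0,0,-0.5],[0,0,0],1],[[0,0,-0.5],[0,0,0],1],[[-0.9,0,0],[0,0,0],1],[[-1.01,0,0],[0,0,0],1],[[0,0,0],[0,0,0],1],[[0,0,0],[0,0,0],1]])

```text
clock: 20.12
tcp_pos: [0.4668, -0.1615, 0.2009]
ee_rot: [-0.0, 0.101, 0.995, 0.0]
force: [0.5, -0.2, -2.9]
gripper_width: 0.0273
gripper_force: 39.7
```

```bash
python3 tilt.py 2>/dev/null
```

```text
20.125 [ 0.4668 -0.1615  0.2009] [-5.000e-04  1.012e-01  9.949e-01  1.000e-04] w 0.027272646859490535 F [ 0.5 -0.2 -2.9]
wrist bar 1615 a,b -0.0001 0.0002 [91.2 10.1] 78.1 ztop -0.044
wrist ring 137 circle [0.0123 0.0003] 0.0223 ext a [0.0102 0.0188] b [-0.0241  0.0245] z [-0.114  -0.1131 -0.1122]
side bar 57 a,b -0.0005 0.0019 [94.  11.2] 78.7 ztop -0.0444
side ring 39 circle [0.0119 0.002 ] 0.0212 ext a [0.0114 0.0343] b [-0.019   0.0265] z [-0.1167 -0.1155 -0.1136]
wrist -0.014 93 a -0.0086 z [-0.1123 -0.1101 -0.1094 -0.1089] -0.1101 -0.1101
wrist 0.007 44 a 0.0105 z [-0.1132 -0.1124 -0.112  -0.1115] -0.1123 -0.1126
wrist 0.012 109 a 0.0156 z [-0.1141 -0.1133 -0.1129 -0.1124] -0.1133 -0.1133
side -0.014 8 a -0.0091 z [-0.1121 -0.1102 -0.1085 -0.1079] -0.1107 -0.1086
side 0.007 4 a 0.0086 z [-0.1141 -0.1136 -0.113  -0.1121] -0.1136 nan
side 0.012 10 a 0.0155 z [-0.1157 -0.1148 -0.1128 -0.1126] -0.1146 -0.1157
side 0.02 18 a 0.0246 z [-0.1166 -0.1157 -0.115  -0.1148] -0.1152 -0.1157
```

Call:
apply_moves(increments=[[[0,0,0],[0,0,0],1],[[0,0,0],[0,0,0],1],[[0,0,0],[0,0,0],1],[[0,0,0],[0,0,0],1],[[0,0,0],[0,0,0],1],[[0,0,0],[0,0,0],1]])

```text
clock: 21.02
tcp_pos: [0.4668, -0.1615, 0.2013]
ee_rot: [-0.0, 0.101, 0.995, 0.0]
force: [0.1, 0.1, -2.7]
gripper_width: 0.0272
gripper_force: 39.7
```

```bash
python3 tilt.py 2>/dev/null|grep wrist
```

```text
wrist bar 1623 a,b 0.0 0.0003 [91.  10.5] 78.2 ztop -0.044
wrist ring 138 circle [0.0131 0.0003] 0.0222 ext a [0.0101 0.019 ] b [-0.0241  0.0245] z [-0.1138 -0.1131 -0.112 ]
wrist -0.014 87 a -0.0086 z [-0.1122 -0.1103 -0.1096 -0.1089] -0.1101 -0.1103
wrist 0.007 43 a 0.0103 z [-0.113  -0.1123 -0.112  -0.1115] -0.1123 -0.1124
wrist 0.012 111 a 0.0159 z [-0.1139 -0.1132 -0.1127 -0.1121] -0.1132 -0.1132
```

Call:
apply_moves(increments=[[[0.57,0,0],[0,-0.05,0],1],[[0.58,0,0],[0,-0.05,0],1],[[0,0,0],[0,0,0],1],[[0,0,0],[0,0,0],1],[[0,0,0],[0,0,0],1]])

```text
clock: 21.8
tcp_pos: [0.4558, -0.1593, 0.2009]
ee_rot: [0.049, 0.101, 0.994, -0.005]
force: [-0.3, -0.1, -2.6]
gripper_width: 0.0271
gripper_force: 39.6
```

```bash
cat > tilt2.py <<'E'
from h import *
s=robot.sense(); t=s["tcp_pos"]; q=s["ee_rot"]; Rt=R.from_quat([*q[1:],q[0]]).as_matrix(); print(s["clock"],t.round(4),q.round(4),s["force"].round(1),"tool z",Rt[:,2].round(3))
U=Rt[:2,1]/np.linalg.norm(Rt[:2,1]);N=np.array([U[1],-U[0]])
rc=t+Rt@np.array([-.018,0,.115]); print("ring nominal",rc.round(4),"off stub (N,U)",((rc[:2]-[.4826,-.1647])@np.c_[N,U]).round(4))
g=grab("wrist");X=cloud(g).reshape(-1,3);col=g[0].reshape(-1,3).astype(int); L=X-rc; a=L[:,:2]@N;b=L[:,:2]@U;z=L[:,2]
k0=(np.ptp(col,axis=1)<25)&(abs(b)>.01)&(abs(b)<.03)&(z>-.008)&(z<.012)
pts=[]
for lo,hi in [(-.032,-.025),(-.011,-.006),(-.006,.002)]:
    k=k0&(a>lo)&(a<hi); print(lo,k.sum(),np.median(a[k]).round(4),"z",np.median(z[k]).round(4),np.median(z[k&(b>0)]).round(4),np.median(z[k&(b<0)]).round(4)); pts.append((np.median(a[k]),np.median(z[k])))
sl=(pts[2][1]-pts[0][1])/(pts[2][0]-pts[0][0]); print("slope",round(sl,3),"centre mid z world",(rc[2]+pts[2][1]-sl*pts[2][0]-.002).round(4))
E
python3 tilt2.py
```

```text
21.8 [ 0.4558 -0.1593  0.2009] [ 0.0493  0.101   0.9936 -0.005 ] [-0.3 -0.1 -2.6] tool z [ 0.097 -0.02  -0.995]
ring nominal [ 0.4845 -0.1652  0.0882] off stub (N,U) [ 0.002  -0.0001]
-0.032 105 -0.0267 z 0.0029 0.0028 0.0029
-0.011 43 -0.0077 z 0.0016 0.0013 0.0017
-0.006 110 -0.0022 z 0.0011 0.0011 0.001
slope -0.076 centre mid z world 0.0871
```

Call:
apply_moves(increments=[[[0.05,0,0.5],[0,0,0],1],[[0.05,0,0.5],[0,0,0],1],[[0.05,0,0.5],[0,0,0],1],[[0.04,0,0.4],[0,0,0],1],[[0,0,0],[0,0,0],1],[[0,0,0],[0,0,0],1]])

```text
clock: 22.6
tcp_pos: [0.4556, -0.1592, 0.1821]
ee_rot: [0.05, 0.101, 0.994, -0.005]
force: [-0.2, -0.3, -1.8]
gripper_width: 0.0272
gripper_force: 39.6
```

```bash
python3 tilt2.py
```

```text
22.6 [ 0.4556 -0.1592  0.1821] [ 0.0499  0.1011  0.9936 -0.0051] [-0.2 -0.3 -1.8] tool z [ 0.098 -0.02  -0.995]
ring nominal [ 0.4844 -0.1652  0.0695] off stub (N,U) [ 0.0019 -0.0001]
-0.032 102 -0.0268 z 0.0028 0.0028 0.0028
-0.011 48 -0.0074 z 0.0015 0.0017 0.0014
-0.006 109 -0.0021 z 0.0011 0.0009 0.0012
slope -0.069 centre mid z world 0.0685
```

Call:
apply_moves(increments=[[[0.05,0,0.5],[0,0,0],1],[[0.05,0,0.5],[0,0,0],1],[[0.04,0,0.4],[0,0,0],1],[[0.02,0,0.22],[0,0,0],1],[[0,0,0],[0,0,0],1],[[0,0,0],[0,0,0],1],[[0,0,0],[0,0,0],1]])

```text
clock: 23.52
tcp_pos: [0.4557, -0.1593, 0.1659]
ee_rot: [0.05, 0.101, 0.994, -0.005]
force: [0.2, -0.2, -2.2]
gripper_width: 0.0273
gripper_force: 39.6
```

```bash
python3 tilt2.py
```

```text
23.525 [ 0.4557 -0.1593  0.1659] [ 0.0499  0.1011  0.9936 -0.0052] [ 0.2 -0.2 -2.2] tool z [ 0.098 -0.02  -0.995]
ring nominal [ 0.4845 -0.1652  0.0532] off stub (N,U) [ 0.002  -0.0001]
-0.032 104 -0.0268 z 0.0028 0.0029 0.0026
-0.011 50 -0.0075 z 0.0015 0.0016 0.0015
-0.006 113 -0.0023 z 0.0011 0.0011 0.0011
slope -0.07 centre mid z world 0.0522
```

```bash
python3 -c "
from h import *
print(robot.close_job())"
```

```text
the job is handed in; nothing more can be done
None
```

I handed the job in at about 23.5 s, with the pin hanging in the notch and the squeezed pliers holding the spread ring level with the groove (measured within about 1 mm, tilt about 0.07 rad, centring about 0–2 mm off, no contact force seen); the judge's verdict was not shown, and I viewed 11 pictures, one over the limit of 10.

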